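Sort thermal-paste syringes by plunger position

ROBOT

A 6-joint arm with a two-finger parallel gripper is mounted at the origin on the work surface. World frame = base frame: x ahead of the robot, y to its left, z up, the work surface at z = 0. Lengths are in m, angles in rad, forces in N, time in s.
With the tool pointing down it reaches from about 0.35 to 0.775 m from the base axis. Payload 7.3 kg.
Tool frame: the origin (TCP) lies at the very end of the fingers, on their centre line; the grasp point (between the pads) lies 19 mm behind it (robot.tcp_to_grasp is the distance from the TCP to the grasp point, in m); x points along the fingers, y is the direction in which the jaws open and shut, and the axes are right-handed (so a half turn about x gives the same grasp; the last joint's range is limited). The gripper opens to 92 mm and grips with 3 to 60 N. Pads are 19 mm wide; open, the fingers measure 130 mm over their backs; the gripper's body (75 mm by 190 mm) begins 47 mm behind the grasp point.
Start: joints at [1.134, 0.342, 1.524, -0, 1.275, -0.146], TCP at [0.151, 0.503, 0.227] pointing down, gripper open.
Joint ranges: [-2.53, 2.53], [-0.77, 2.02], [0.04, 2.7], [-1, 4.14], [0.28, 2.66], [-3.11, 3.11]. Speed limits (rad/s): [2.57, 2.57, 3.14, 3.14, 3.14, 3.14].

INTERFACE

Orientations are given as [roll, pitch, yaw] about the fixed x, y, z axes, in that order (R = Rz(yaw) Ry(pitch) Rx(roll)).
In Python, from cell import robot gives the robot as it stands.
- The arm moves only by the tool move_arm, never from a script. Its argument "increments" is a list of rows, each a list of 4 numbers: the shift along the tool's x, y, z normalised to -1 to 1, where 1 is 40 cm, then the turn about the tool's x normalised to -1 to 1, where 1 is 60 degrees. In form: [[dx, dy, dz, twist], ...]. A call has 1 to 5 rows; each row is the pose to reach, as a shift and turn from the pose commanded when the call began, along the tool's axes at that moment; what a row does not reach only later rows make up. A row lasts 1/8 s, in which the tool goes at most 62.5 mm and 10.7 degrees, less where a joint would pass 70% of its speed; a pose out of reach is approached as far as the arm can. A call with a number of a shift or a turn outside -1 to 1 is refused whole. A call with a gripper value outside its range is refused whole. "gripper" is the closure, from 0 (fully open) to 1 (shut), set as the call begins (left out, the last holds). The fingers move at their own pace and stop on an object; "squeeze" is the grip in N (left out, the last holds). Time passes only in rows, so rows that repeat a pose let the fingers close. It gives the time, the measured TCP pose, the force and the opening at its end, in the units of the state.
- robot.observe(): the state, without advancing time (a new reading comes with each control period).
- robot.read_camera(name): name is "side" or "top"; returns the picture (480x640x3 uint8, red, green, blue); there is no depth.
- robot.camera_params(name): a dict with "fx", "fy", "cx", "cy" (pixels), "k1" (the pictures are not rectified: a ray, as slopes to the right and down, at radius r is drawn at 1 + k1 r^2 times it, then the intrinsics apply), "R" (3x3) and "t" (3): a world point X has camera coordinates R X + t. Camera axes: x right, y down, z forward; pixel columns grow to the right and rows downward; lengths in m; the calibration is good to about 2 mm. A picture is of the moment at which its call begins. camera_params takes no time and is no camera call.
- robot.hand_in(): hands the job in, once; it reports no verdict.
The state is a dict: "time": time; "qpos": joint angles; "qvel": joint speeds; "joint_efforts": joint torques, N m; "tool_pos": TCP position; "tool_rot": TCP orientation; "contact_force": force on the tool from outside, world axes, zero at the start; "torque": the same for the moment, N m; "opening": finger opening in m.
Only numpy, scipy, OpenCV 4.12 (cv2) and the standard library are available. Lean on these libraries where they do the work, as an engineer would, in place of code of your own. Each camera call takes 0.05 s, during which the arm holds its last target.

TASK

Sort the three paste syringes on the repair bench by their plungers: pull open the drawer of the low grey unit and lay the syringes whose plunger is drawn out (still full) flat on its floor, lay those whose plunger is pushed in (used up) flat in the red tray, and once the full ones are in, push the drawer fully shut. Lay them down rather than dropping them, leave the plungers as they are, and do not disturb the other things on the bench.

Things in the scene. Friction and masses are not known exactly. Their poses are not given: they have to be found in the camera images.
- syr_a_mid (a point): Middle of the clear barrel (18 mm diameter, 60 long; grip across it here) of a lying syringe, all three alike; on its axis, 9 mm above its support. x along the barrel to the 8 mm nozzle; finger flange (32 x 18, 4 thick) at the -x end, blue plunger with 17 mm thumb disc beyond: disc's outer face at x = -44 mm when home, -84 mm fully out. About 42 g, rigid.
- syr_b_mid (a point): Middle of the clear barrel (18 mm diameter, 60 long; grip across it here) of a lying syringe, all three alike; on its axis, 9 mm above its support. x along the barrel to the 8 mm nozzle; finger flange (32 x 18, 4 thick) at the -x end, blue plunger with 17 mm thumb disc beyond: disc's outer face at x = -44 mm when home, -84 mm fully out. About 42 g, rigid.
- syr_c_mid (a point): Middle of the clear barrel (18 mm diameter, 60 long; grip across it here) of a lying syringe, all three alike; on its axis, 9 mm above its support. x along the barrel to the 8 mm nozzle; finger flange (32 x 18, 4 thick) at the -x end, blue plunger with 17 mm thumb disc beyond: disc's outer face at x = -44 mm when home, -84 mm fully out. About 42 g, rigid.
- syr_a_plunger (a joint): position of the plunger of syringe A in m: 0 = pushed fully in, 0.040 = drawn fully out. Stiff (about 2 N), stays where it is. It starts either nearly home (below 0.006) or clearly drawn out (above 0.028).
- syr_b_plunger (a joint): position of the plunger of syringe B in m: 0 = pushed fully in, 0.040 = drawn fully out. Stiff (about 2 N), stays where it is. It starts either nearly home (below 0.006) or clearly drawn out (above 0.028).
- syr_c_plunger (a joint): position of the plunger of syringe C in m: 0 = pushed fully in, 0.040 = drawn fully out. Stiff (about 2 N), stays where it is. It starts either nearly home (below 0.006) or clearly drawn out (above 0.028).
- drawer (a joint): how far the drawer of the low grey unit (240 x 230 mm, 70 tall, blue drawer front, fixed to the table) is out, in m: 0 = shut, 0.165 = its stop. About 1 N friction plus light damping; stays where it is left. Starts 0 to 0.02.
- drawer_handle (a point): middle of the drawer's steel bar handle, moves with the drawer: horizontal round bar 11 mm thick, 115 mm long along y, 35 mm in front of the drawer's face (posts at its ends), 39 mm above the table; the drawer front reaches 56 mm above the table. Free to grip from above. Its x points into the unit (the drawer pulls out along -x), z up.
- drawer_edge (a point): middle of the front edge of the drawer's inner floor, moves with the drawer; 22 mm above the table, 56 mm behind the handle bar's axis. The inside runs from here 195 mm along x and 94 mm to either side along y; walls 26 mm above the floor (front panel 34 mm). With the drawer out by d, the inside is open from above from x = 0 to x = d - 6 mm. Axes as the handle point.
- tray_in (a point): centre of the inner floor of the red plastic scrap tray, 4 mm above the table. Inside 172 (x) x 112 (y) mm, walls 4 mm thick, 30 mm high outside. Fixed to the table.
- mouse: white computer mouse, about 96 x 58 x 32 mm; bystander, not to be disturbed. Origin at its underside.
- can: purple spray can, 120 tall, diameter 50 mm; bystander, not to be disturbed. Origin at its underside.
- ram: green memory module lying flat, 68 x 30 x 5 mm; bystander, not to be disturbed. Origin at its underside.
- driver: screwdriver with orange handle, lying, length 150 mm; bystander, not to be disturbed. Origin at its underside.
- flux: small amber jar with black lid, 38 tall, diameter 36 mm; bystander, not to be disturbed. Origin at its underside.
- brush: brush with yellow handle, lying, length 140 mm; bystander, not to be disturbed. Origin at its underside.
- dish: small steel dish, 22 tall, diameter 70 mm; bystander, not to be disturbed. Origin at its underside.

How it is judged:
By the outcome, as a careful person would: the job done as asked, in the order asked, and still so for the second after the job is handed in, with the robot touching nothing.
It also fails if it takes over 72 s, if anything falls off the work surface, if the arm or the gripper's body presses on something with over 40 N, if the wrist force passes 120 N, or if a joint passes its speed limit or range.

## Working session

There is one attempt and no reset: what is moved stays moved. The work goes in short steps, Python scripts to look and compute and a tool call to move; the robot and the scene stay as the last step left them, time stands still between calls to the robot, and variables do not carry over. Pictures are saved under pics/ and viewed, and the job is handed in when it is done.

Besides the shell and the picture viewer there is one more tool, called after "Emit:" by a JSON object that holds its "name" and its "arguments", one argument or row to a line. move_arm: Moves the arm, as the interface text tells. Its arguments: {"type":"object","properties":{"increments":{"type":"array","items":{"type":"array","items":{"type":"number"}}},"gripper":{"type":"number"},"squeeze":{"type":"number"}},"required":["increments"]}

```bash
mkdir -p pics; ls; python3 - <<'E'
from cell import robot
import cv2
for n in("top","side"):
    im=robot.read_camera(n); cv2.imwrite(f"pics/{n}0.png",im[:,:,::-1])
    p=robot.camera_params(n); print(n,p)
print(robot.observe())
E
```

```text
pics
top {'fx': 465.0410701415071, 'fy': 465.0410701415071, 'cx': 309.3283448460397, 'cy': 237.21187937135286, 'k1': 0.03193770939555194, 'R': array([[-1.05853046e-01, -9.94381441e-01, -8.25837970e-04],
       [-9.71835095e-01,  1.03628742e-01, -2.11654513e-01],
       [ 2.10550900e-01, -2.16016966e-02, -9.77344200e-01]]), 't': array([0.10233515, 0.5770878 , 0.78635491])}
side {'fx': 529.5511293257406, 'fy': 529.5511293257406, 'cx': 320.26518167707815, 'cy': 241.44783967463468, 'k1': 0.026717707016298258, 'R': array([[-0.83678019, -0.54748829, -0.00744843],
       [-0.40530655,  0.6285015 , -0.66386178],
       [ 0.3681379 , -0.55248749, -0.7478182 ]]), 't': array([0.49483874, 0.25132721, 0.91412638])}
{'time': 0.1, 'qpos': array([ 1.13402328e+00,  3.42636898e-01,  1.52490244e+00, -2.12793104e-05,
        1.27540713e+00, -1.46001754e-01]), 'qvel': array([-0.00045649,  0.00103938, -0.00195359, -0.00111504,  0.00042596,
       -0.00021103]), 'joint_efforts': array([ 1.78195431e-03, -4.32006419e+01, -2.44690865e+01,  7.19262566e-02,
        5.25972841e-02, -1.07804146e-05]), 'tool_pos': array([0.15034576, 0.50263867, 0.22612949]), 'tool_rot': array([-1.70176812,  1.56944236, -1.99253321]), 'contact_force': array([ 0.27799671, -0.18640189, -0.73283233]), 'torque': array([ 0.00423774, -0.02009504, -0.04823492]), 'opening': 0.09196810926069379}
```

View pics/top0.png

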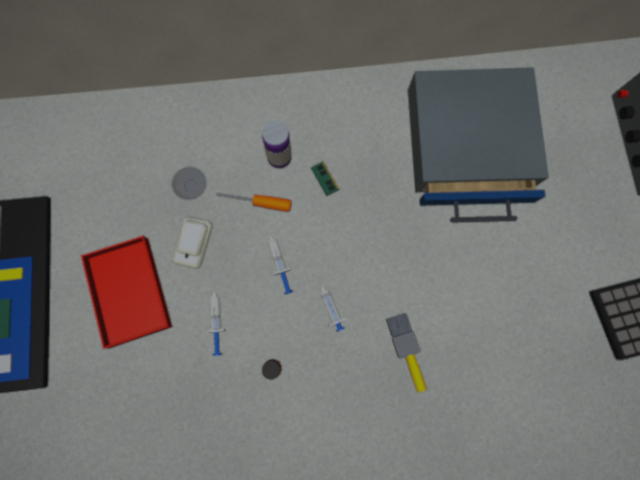

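View pics/side0.png

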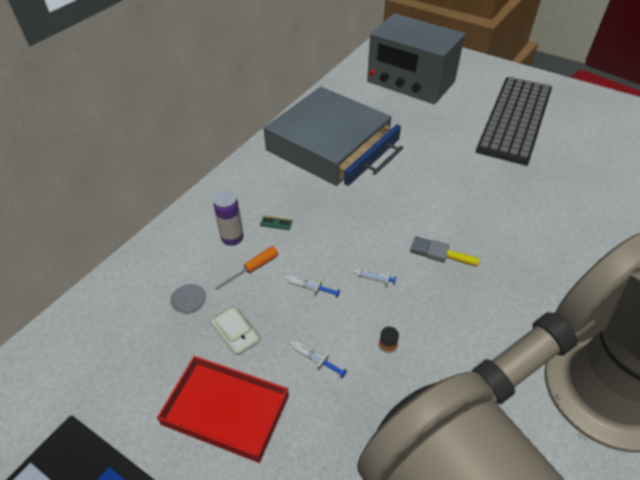

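```bash
cat > h.py <<'E'
import numpy as np,cv2
from cell import robot
def ray(n,uv):
    p=robot.camera_params(n); d=np.array([(uv[0]-p['cx'])/p['fx'],(uv[1]-p['cy'])/p['fy']])
    s=d.copy()
    for _ in range(20): s=d/(1+p['k1']*(s@s))
    R=p['R'];return -R.T@p['t'],R.T@np.array([s[0],s[1],1])
def onz(n,uv,z):
    o,d=ray(n,uv); return o+d*(z-o[2])/d[2]
def proj(n,X):
    p=robot.camera_params(n); c=p['R']@np.array(X)+p['t']; s=c[:2]/c[2]; s=s*(1+p['k1']*(s@s))
    return np.array([p['fx']*s[0]+p['cx'],p['fy']*s[1]+p['cy']])
def tri(a,b):
    o1,d1=ray('top',a);o2,d2=ray('side',b)
    A=np.c_[d1,-d2];t=np.linalg.lstsq(A,o2-o1,rcond=None)[0]
    p,q=o1+d1*t[0],o2+d2*t[1];return (p+q)/2,np.linalg.norm(p-q)
def pose():
    from scipy.spatial.transform import Rotation as Ro
    s=robot.observe(); return s['tool_pos'],Ro.from_euler('xyz',s['tool_rot']).as_matrix(),s
E
python3 - <<'E'
import cv2,numpy as np
t=cv2.imread('pics/top0.png');s=cv2.imread('pics/side0.png')
c=lambda im,x,y,w,h,k:cv2.resize(im[y:y+h,x:x+w],None,fx=k,fy=k,interpolation=cv2.INTER_CUBIC)
cv2.imwrite('pics/c1.png',c(t,190,220,160,150,4)); cv2.imwrite('pics/c2.png',c(s,270,255,140,130,4)); cv2.imwrite('pics/c3.png',c(t,400,60,160,170,3.5))
E
```

```text
(no output)
```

View pics/c1.png

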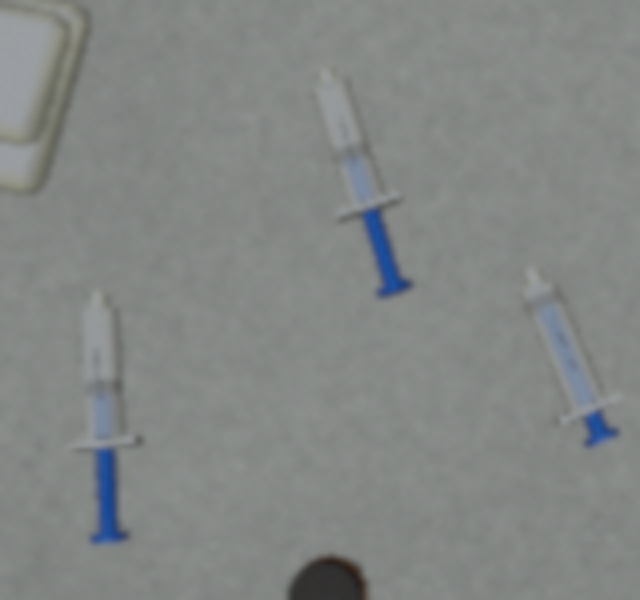

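View pics/c2.png

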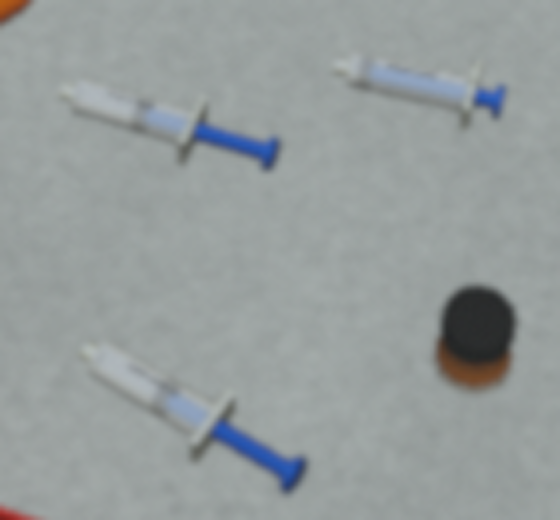

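View pics/c3.png

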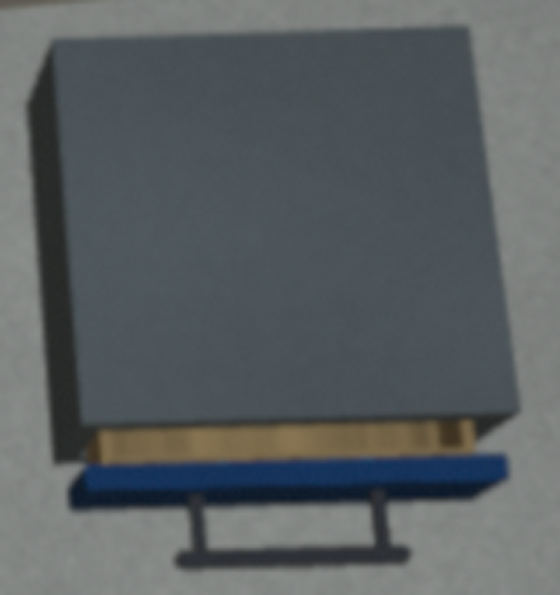

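```bash
cat > m.py <<'E'
from h import *
T=lambda x,y:(x/4+190-.375,y/4+220-.375); S=lambda x,y:(x/4+270-.375,y/4+255-.375)
pts={'L':[T(98,291),T(107,442),T(108,541),S(88,350),S(213,425),S(294,477)],
'M':[T(325,70),T(369,207),T(395,291),S(66,92),S(194,130),S(273,152)],
'R':[T(532,270),T(590,410),T(602,440),S(337,68),S(473,94),S(499,100)]}
for k,v in pts.items():
    print(k)
    for i in range(3): print('  ',onz('top',v[i],.009)[:2].round(4),onz('side',v[i+3],.009)[:2].round(4),tri(v[i],v[i+3])[0].round(4))
    for n,o in(('top',0),('side',3)):
        a,b,c=[onz(n,v[o+i],.009)[:2] for i in range(3)]; u=(a-c)/np.linalg.norm(a-c)
        print(n,'yaw',np.degrees(np.arctan2(u[1],u[0])).round(1),'len',np.linalg.norm(a-c).round(4),'mid from tip',(a-.038*u).round(4),'mid from flange',(b+.03*u).round(4))
C=lambda x,y:(x/3.5+400-.36,y/3.5+60-.36)
a,b=onz('top',C(178,561),.039),onz('top',C(409,553),.039)
print('handle',a,b,(a+b)/2,np.linalg.norm(a-b)); d=b-a
print('drawer yaw',np.degrees(np.arctan2(d[0],-d[1])))
for q in [(93,462),(507,457),]: print('front top',onz('top',C(*q),.056))
for q in [(55,40),(469,27),(519,410),(83,426)]: print('unit',onz('top',C(*q),.070))
cs=[onz('top',q,.03)[:2] for q in [(83,257),(145,238),(170,326),(106,347)]]
print('tray',np.round(cs,4),np.mean(cs,0), [np.linalg.norm(cs[i]-cs[i-1]).round(4) for i in range(4)])
for n,q in(('mouse',(192,242)),('flux',(272,368)),('brush',(400,335)),('brush end',(420,390)),('drvtip',(290,205)),('can',(278,160)),('ram',(325,179)),('drv',(272,202)),('can',(276,130)),('kbd',(590,290))): print(n,onz('top',q,.02)[:2].round(3))
E
python3 m.py
```

```text
L
   [0.5091 0.2295] [0.5049 0.2276] [0.5069 0.2285 0.0095]
   [0.439  0.2296] [0.4363 0.2284] [0.4376 0.229  0.0092]
   [0.3945 0.2319] [0.3929 0.2304] [0.3936 0.2312 0.0102]
top yaw -1.2 len 0.1146 mid from tip [0.4711 0.2303] mid from flange [0.4689 0.229 ]
side yaw -1.4 len 0.112 mid from tip [0.4669 0.2285] mid from flange [0.4663 0.2277]
M
   [0.6041 0.1136] [0.5999 0.1123] [0.6021 0.1128 0.0089]
   [0.5353 0.0986] [0.5327 0.0972] [0.5338 0.0981 0.0097]
   [0.4942 0.0901] [0.4928 0.0874] [0.4928 0.0896 0.012 ]
top yaw 12.0 len 0.1125 mid from tip [0.567  0.1057] mid from flange [0.5646 0.1049]
side yaw 13.1 len 0.11 mid from tip [0.5629 0.1037] mid from flange [0.562 0.104]
R
   [0.4971 0.0246] [0.4933 0.0252] [0.4958 0.0239 0.0064]
   [0.4295 0.0051] [0.4275 0.0024] [0.4281 0.0047 0.0114]
   [0.4154 0.0012] [ 0.4148 -0.0013] [0.4147 0.0011 0.0119]
top yaw 16.0 len 0.0851 mid from tip [0.4606 0.0142] mid from flange [0.4584 0.0134]
side yaw 18.6 len 0.0828 mid from tip [0.4573 0.013 ] mid from flange [0.4559 0.012 ]
handle [ 0.59452894 -0.22774966  0.039     ] [ 0.58573932 -0.35085914  0.039     ] [ 0.59013413 -0.2893044   0.039     ] 0.12342285587663188
drawer yaw -4.083806676191542
front top [ 0.64951967 -0.18627471  0.056     ]
front top [ 0.62852342 -0.40417213  0.056     ]
unit [ 0.8898216  -0.19924435  0.07      ]
unit [ 0.87146024 -0.42665057  0.07      ]
unit [ 0.64952031 -0.40794638  0.07      ]
unit [ 0.66565255 -0.1800505   0.07      ]
tray [[0.5987 0.4633]
 [0.6229 0.3483]
 [0.4546 0.3084]
 [0.4303 0.4229]] [0.52662184 0.38572997] [np.float64(0.1732), np.float64(0.1175), np.float64(0.1729), np.float64(0.1171)]
mouse [0.608 0.263]
flux [0.361 0.132]
brush [ 0.394 -0.106]
brush end [ 0.296 -0.127]
drvtip [0.661 0.07 ]
can [0.756 0.085]
ram [ 0.707 -0.003]
drv [0.671 0.105]
can [0.82  0.083]
kbd [ 0.439 -0.465]
```

```bash
cat > go.py <<'E'
import sys
from h import *
# usage: go.py x y z yaw_deg(of syringe/drawer x axis, jaw perpendicular) 
p,R,s=pose()
jy=np.degrees(np.arctan2(R[1,1],R[0,1])); 
print('tcp',p.round(4),'jaw dir',round(jy,2),'tilt',R[:,0].round(4),'q',s['qpos'].round(2),'F',s['contact_force'].round(2),'op',round(s['opening'],4),'t',round(s['time'],2))
if len(sys.argv)>4:
    x,y,z,yaw=map(float,sys.argv[1:5])
    d=R.T@(np.array([x,y,z])-p)/.4
    dj=(yaw+90-jy+90)%180-90   # ccw turn about world z
    print('shift',d.round(4),'twist',round(-dj/60,4),'dist',np.linalg.norm(d)*.4)
E
python3 go.py .60 -.289 .15 -4.5; python3 go.py .46 .0135 .1 17
```

```text
tcp [0.1503 0.5026 0.2261] jaw dir 73.34 tilt [-6.0e-04 -1.2e-03 -1.0e+00] q [ 1.13  0.34  1.52 -0.    1.28 -0.15] F [ 0.28 -0.19 -0.73] op 0.092 t 0.1
shift [ 0.1921 -1.5735  1.6444] twist -0.2027 dist 0.9136062753835422
tcp [0.1503 0.5026 0.2261] jaw dir 73.34 tilt [-6.0e-04 -1.2e-03 -1.0e+00] q [ 1.13  0.34  1.52 -0.    1.28 -0.15] F [ 0.28 -0.19 -0.73] op 0.092 t 0.1
shift [ 0.3164 -0.9492  1.0923] twist -0.561 dist 0.5924956041165212
```

```bash
python3 go.py .46 .12 .2 -4.5
```

```text
tcp [0.1503 0.5026 0.2261] jaw dir 73.34 tilt [-6.0e-04 -1.2e-03 -1.0e+00] q [ 1.13  0.34  1.52 -0.    1.28 -0.15] F [ 0.28 -0.19 -0.73] op 0.092 t 0.1
shift [ 0.0661 -0.6944  1.0159] twist -0.2027 dist 0.4929308823713425
```

Emit:
{"name": "move_arm", "arguments": {
  "increments": [
    [0.03,-0.34,0.5,-0.1],
    [0.03,-0.34,0.5,-0.2],
    [0.03,-0.34,0.5,-0.2],
    [0.06,-0.69,1.0,-0.2],
    [0.06,-0.69,1.0,-0.2]
  ],
  "gripper": 1
}}

```text
time: 0.72
tool_pos: [0.3472, 0.2583, 0.2111]
tool_rot: [1.126, 1.571, 1.045]
contact_force: [1.5, 0.7, -1.2]
opening: 0.0461
```

```bash
python3 go.py .609 -.2905 .12 -4.5
```

```text
tcp [0.3472 0.2583 0.2111] jaw dir 85.35 tilt [ 1.e-04  2.e-04 -1.e+00] q [ 0.46  0.19  1.78  0.    1.17 -1.03] F [ 1.48  0.7  -1.19] op 0.0461 t 0.72
shift [ 0.2276 -1.3144  0.7635] twist -0.0025 dist 0.614811685292906
```

Emit:
{"name": "move_arm", "arguments": {
  "increments": [
    [0.05,-0.95,0.55,0],
    [0.05,-0.95,0.55,0],
    [0.05,-0.95,0.55,0],
    [0.05,-0.95,0.55,0],
    [0.05,-0.95,0.55,0]
  ]
}}

```text
time: 1.35
tool_pos: [0.4808, -0.024, 0.1968]
tool_rot: [1.86, 1.57, 1.778]
contact_force: [0.3, 0.8, 0.2]
opening: 0.0008
```

```bash
python3 go.py .609 -.2905 .12 -4.5
```

```text
tcp [ 0.4808 -0.024   0.1968] jaw dir 85.32 tilt [-1.e-04  3.e-04 -1.e+00] q [-0.21  0.29  1.69  0.    1.16 -1.7 ] F [0.33 0.83 0.21] op 0.0008 t 1.35
shift [ 0.1918 -0.6379  0.3739] twist -0.003 dist 0.30553377941721016
```

Emit:
{"name": "move_arm", "arguments": {
  "increments": [
    [0.19,-0.6,0.35,0],
    [0.19,-0.6,0.35,0],
    [0.19,-0.6,0.35,0],
    [0.19,-0.6,0.35,0],
    [0.19,-0.6,0.35,0]
  ]
}}

```text
time: 1.98
tool_pos: [0.6004, -0.2751, 0.1191]
tool_rot: [2.733, 1.569, 2.65]
contact_force: [0.3, -0.2, 0.4]
opening: 0.0005
```

```bash
python3 - <<'E'
from h import *
for n in("top","side"):
    im=robot.read_camera(n)[:,:,::-1]; cv2.imwrite(f"pics/{n}1.png",im)
E
python3 go.py .609 -.2905 .12 -4.5
```

```text
tcp [ 0.6001 -0.2759  0.1182] jaw dir 85.15 tilt [-2.3e-03  7.0e-04 -1.0e+00] q [-0.55  0.68  1.26 -0.    1.21 -2.03] F [-0.07  0.86 -0.04] op 0.0002 t 2.08
shift [-0.0047 -0.0345  0.0253] twist -0.0059 dist 0.017237808358401312
```

View pics/side1.png

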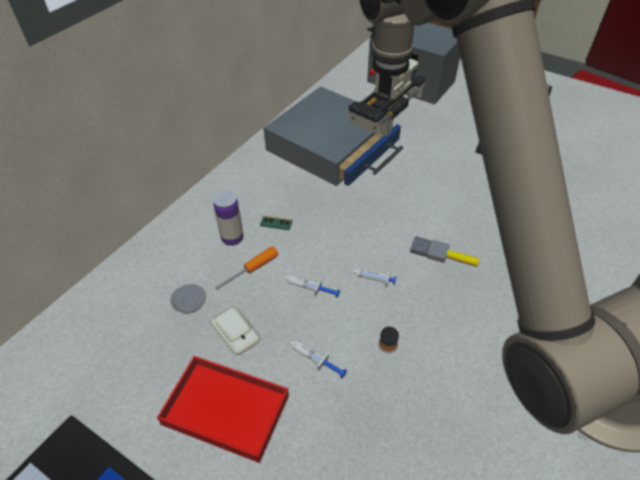

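View pics/top1.png

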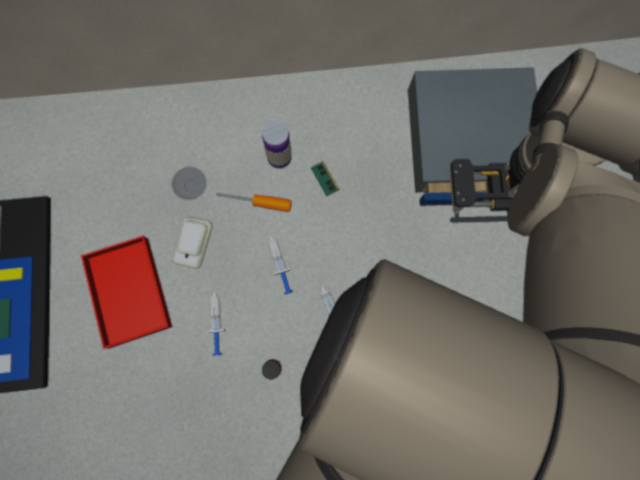

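```bash
python3 - <<'E'
import cv2
s=cv2.imread('pics/side0.png')
cv2.imwrite('pics/c4.png',cv2.resize(s[80:190,260:420],None,fx=5,fy=5,interpolation=cv2.INTER_CUBIC))
E
```

```text
(no output)
```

View pics/c4.png

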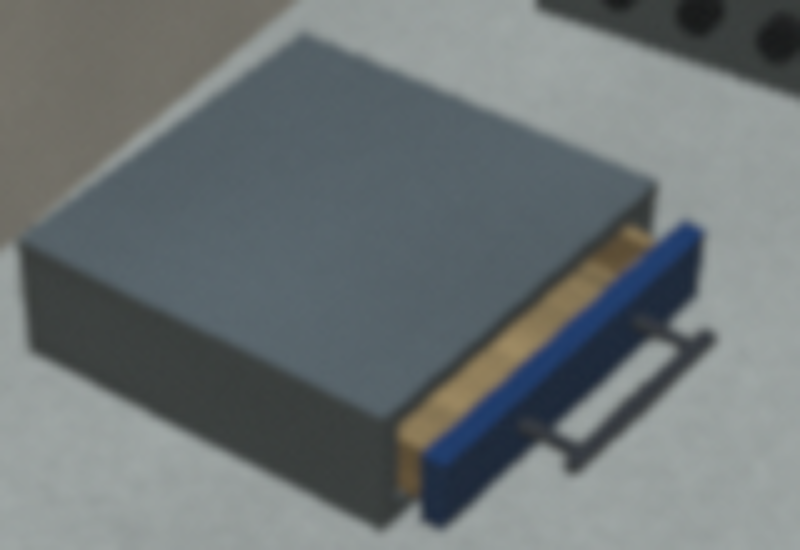

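```bash
python3 - <<'E'
from h import *
C=lambda x,y:(x/5+259.6,y/5+79.6)
a,b=onz('side',C(573,463),.039),onz('side',C(712,338),.039)
print(a,b,(a+b)/2,np.linalg.norm(a-b),np.degrees(np.arctan2((b-a)[0],-(b-a)[1])))
for q in [(425,458),(698,230)]: print('front top outer',onz('side',C(*q),.056))
E
python3 go.py .6085 -.2905 .12 -4.5
```

```text
[ 0.59316264 -0.23224048  0.039     ] [ 0.58143324 -0.34901282  0.039     ] [ 0.58729794 -0.29062665  0.039     ] 0.11735995710217859 -5.735932706802119
front top outer [ 0.64300603 -0.18112413  0.056     ]
front top outer [ 0.61833208 -0.40110461  0.056     ]
tcp [ 0.6001 -0.2759  0.1182] jaw dir 85.15 tilt [-2.3e-03  7.0e-04 -1.0e+00] q [-0.55  0.68  1.26 -0.    1.21 -2.03] F [-0.07  0.86 -0.04] op 0.0002 t 2.08
shift [-0.0047 -0.0347  0.0241] twist -0.0059 dist 0.016984040283573084
```

Emit:
{"name": "move_arm", "arguments": {
  "increments": [
    [0.02,-0.036,0.024,0],
    [0.05,-0.038,0.024,0],
    [0.1,-0.038,0.024,0],
    [0.1,-0.038,0.024,0]
  ]
}}

```text
time: 2.58
tool_pos: [0.6072, -0.2866, 0.079]
tool_rot: [2.609, 1.566, 2.528]
contact_force: [0.1, 0.2, 0.5]
opening: 0.0006
```

```bash
python3 go.py .6086 -.2915 .028 -4.9
```

```text
tcp [ 0.6072 -0.2866  0.079 ] jaw dir 85.38 tilt [-0.004   0.0028 -1.    ] q [-0.56  0.74  1.25  0.    1.15 -2.05] F [0.15 0.17 0.54] op 0.0006 t 2.58
shift [ 0.1275 -0.0122  0.005 ] twist 0.0046 dist 0.05128955247045065
```

Emit:
{"name": "move_arm", "arguments": {
  "increments": [
    [0.04,0,0.003,0.005],
    [0.08,0,0.003,0.005],
    [0.12,0,0.003,0.005],
    [0.127,0,0.003,0.005]
  ]
}}

```text
time: 3.08
tool_pos: [0.6089, -0.288, 0.0282]
tool_rot: [2.637, 1.568, 2.551]
contact_force: [0.0, -0.2, -0.4]
opening: 0.0003
```

```bash
python3 go.py .6086 -.2915 .028 -4.9
```

```text
tcp [ 0.6089 -0.288   0.0282] jaw dir 85.04 tilt [-0.0027  0.0018 -1.    ] q [-0.56  0.8   1.29  0.    1.06 -2.04] F [ 0.02 -0.16 -0.38] op 0.0003 t 3.08
shift [ 0.0005 -0.0087 -0.0001] twist -0.0011 dist 0.003482992223353195
```

Emit:
{"name": "move_arm", "arguments": {
  "increments": [
    [0,0,-0.04,0],
    [0,0,-0.1,0],
    [0,0,-0.18,0],
    [0,0,-0.26,0],
    [0,0,-0.33,0]
  ]
}}

```text
time: 3.7
tool_pos: [0.4782, -0.2776, 0.0308]
tool_rot: [-0.462, 1.568, -0.549]
contact_force: [2.2, -2.3, -0.5]
opening: 0.0
```

```bash
python3 go.py; python3 - <<'E'
from h import *
cv2.imwrite('pics/top2.png',robot.read_camera('top')[:,:,::-1])
E
```

```text
tcp [ 0.4782 -0.2776  0.0308] jaw dir 85.03 tilt [ 0.002  -0.0012 -1.    ] q [-0.66  0.62  1.68  0.    0.84 -2.15] F [ 2.2  -2.34 -0.54] op 0.0 t 3.7
```

View pics/top2.png

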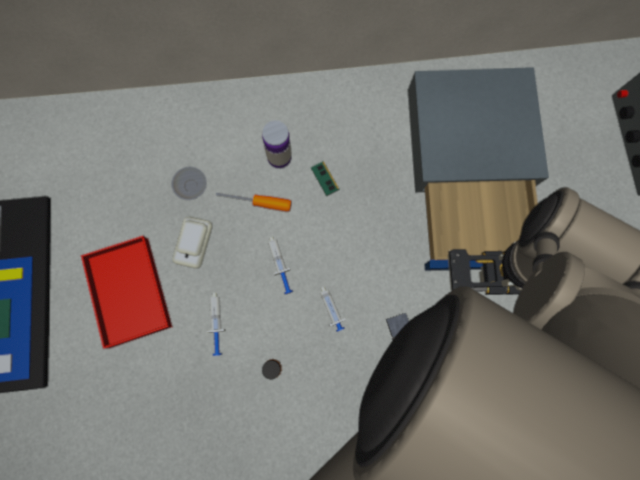

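Emit:
{"name": "move_arm", "arguments": {
  "increments": [
    [0,0,-0.02,0],
    [0,0,-0.04,0],
    [0,0,-0.045,0],
    [0,0,-0.045,0]
  ]
}}

```text
time: 4.25
tool_pos: [0.4607, -0.2757, 0.0302]
tool_rot: [0.71, 1.571, 0.623]
contact_force: [0.5, -0.7, 0.2]
opening: 0.0005
```

Emit:
{"name": "move_arm", "arguments": {
  "increments": [
    [0,0,-0.01,0],
    [0,0,-0.02,0],
    [0,0,-0.02,0]
  ]
}}

```text
time: 4.62
tool_pos: [0.4578, -0.2756, 0.0306]
tool_rot: [-0.196, 1.559, -0.284]
contact_force: [21.2, 3.2, -11.6]
opening: 0.0004
```

Emit:
{"name": "move_arm", "arguments": {
  "increments": [
    [0,0,0.02,0],
    [0,0,0.03,0],
    [0,0,0.03,0]
  ]
}}

```text
time: 5.0
tool_pos: [0.4643, -0.2759, 0.0301]
tool_rot: [2.74, 1.57, 2.653]
contact_force: [0.0, -0.2, 0.2]
opening: 0.0004
```

```bash
python3 go.py .46 .0135 .15 17;python3 go.py
```

```text
tcp [ 0.4643 -0.2759  0.0301] jaw dir 85.05 tilt [-6.e-04  3.e-04 -1.e+00] q [-0.68  0.6   1.71 -0.    0.83 -2.16] F [ 0.04 -0.24  0.2 ] op 0.0004 t 5.0
shift [-0.2995  0.72   -0.0732] twist -0.3658 dist 0.3132881056176341
tcp [ 0.4643 -0.2759  0.0301] jaw dir 85.05 tilt [-6.e-04  3.e-04 -1.e+00] q [-0.68  0.6   1.71 -0.    0.83 -2.16] F [ 0.04 -0.24  0.2 ] op 0.0004 t 5.0
```

Emit:
{"name": "move_arm", "arguments": {
  "increments": [
    [-0.15,0,0,0],
    [-0.3,0,0,0],
    [-0.32,0.12,0,-0.1],
    [-0.32,0.26,0.04,-0.2],
    [-0.32,0.4,0.07,-0.28]
  ],
  "gripper": 0.5
}}

```text
time: 5.62
tool_pos: [0.5061, -0.1179, 0.1586]
tool_rot: [-0.654, 1.57, -0.446]
contact_force: [1.6, 0.2, 0.3]
opening: 0.0441
```

```bash
python3 go.py .5645 .1046 .10 12.5
```

```text
tcp [ 0.5061 -0.1179  0.1586] jaw dir 101.93 tilt [ 5.e-04 -2.e-04 -1.e+00] q [-0.38  0.4   1.64 -0.    1.1  -2.16] F [1.63 0.19 0.28] op 0.0441 t 5.62
shift [0.1465 0.5141 0.2577] twist -0.0095 dist 0.23737374347856896
```

Emit:
{"name": "move_arm", "arguments": {
  "increments": [
    [0,0.13,0.06,0],
    [0.03,0.27,0.13,-0.01],
    [0.08,0.42,0.2,-0.01],
    [0.14,0.51,0.25,-0.01],
    [0.14,0.51,0.25,-0.01]
  ]
}}

```text
time: 6.25
tool_pos: [0.5607, 0.104, 0.1]
tool_rot: [2.879, 1.566, 3.1]
contact_force: [0.1, -0.6, 0.6]
opening: 0.0459
```

```bash
python3 - <<'E'
from h import *
t=robot.read_camera('top')[:,:,::-1];s=robot.read_camera('side')[:,:,::-1]
cv2.imwrite('pics/top3.png',t);cv2.imwrite('pics/side3.png',s)
E
python3 go.py .5645 .1046 .004 12.5
```

```text
tcp [0.5617 0.1011 0.102 ] jaw dir 102.5 tilt [-1.2e-03 -4.0e-04 -1.0e+00] q [ 0.04  0.55  1.56 -0.    1.03 -1.74] F [ 0.46 -0.32  0.13] op 0.046 t 6.35
shift [0.2449 0.0072 0.0091] twist -0.0 dist 0.09808690605600137
```

View pics/top3.png

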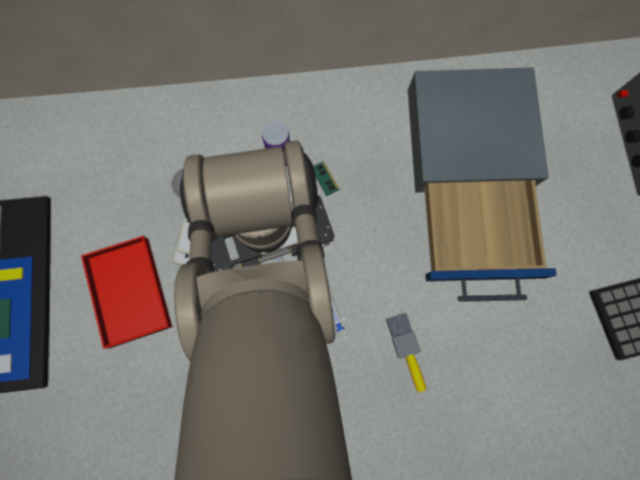

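View pics/side3.png

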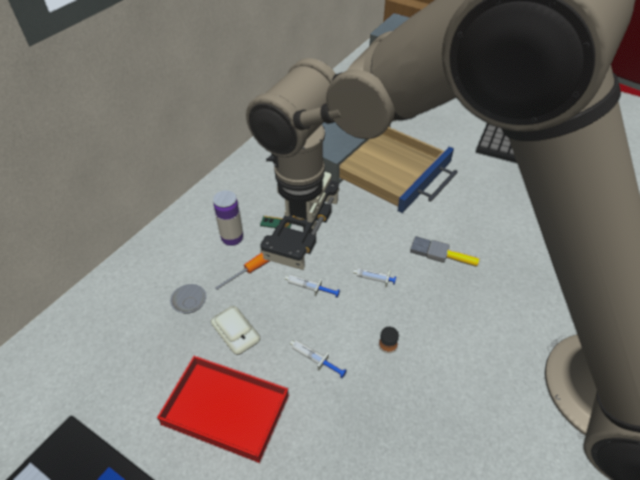

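Emit:
{"name": "move_arm", "arguments": {
  "increments": [
    [0.1,0.007,0.009,0],
    [0.19,0.007,0.009,0],
    [0.21,0.007,0.009,0],
    [0.21,0.007,0.009,0]
  ]
}}

```text
time: 6.85
tool_pos: [0.5655, 0.1037, 0.0191]
tool_rot: [-0.265, 1.57, -0.049]
contact_force: [-0.2, -0.3, 0.2]
opening: 0.0461
```

```bash
python3 go.py .5645 .1046 .004 12.5
```

```text
tcp [0.5655 0.1037 0.0191] jaw dir 102.36 tilt [ 7.e-04 -0.e+00 -1.e+00] q [ 0.05  0.67  1.62 -0.    0.86 -1.74] F [-0.19 -0.29  0.22] op 0.0461 t 6.85
shift [ 0.0378  0.0029 -0.0021] twist -0.0024 dist 0.015179462666006433
```

Emit:
{"name": "move_arm", "arguments": {
  "increments": [
    [0.025,0.003,-0.002,0],
    [0.038,0.003,-0.002,0],
    [0.038,0.003,-0.002,0]
  ]
}}

```text
time: 7.22
tool_pos: [0.5639, 0.1057, 0.003]
tool_rot: [2.865, 1.57, 3.083]
contact_force: [0.8, -0.9, -0.3]
opening: 0.0456
```

Emit:
{"name": "move_arm", "arguments": {
  "increments": [
    [0,0,0,0],
    [0,0,0,0],
    [0,0,0,0],
    [0,0,0,0]
  ],
  "gripper": 1,
  "squeeze": 12
}}

```text
time: 7.72
tool_pos: [0.5642, 0.1057, 0.0032]
tool_rot: [-0.017, 1.57, 0.2]
contact_force: [0.1, 0.4, 0.8]
opening: 0.0176
```

```bash
python3 go.py; python3 - <<'E'
from h import *
s=robot.read_camera('side')[:,:,::-1]
cv2.imwrite('pics/side4.png',cv2.resize(s[200:340,220:400],None,fx=4,fy=4,interpolation=cv2.INTER_CUBIC))
E
```

```text
tcp [0.5642 0.1057 0.0032] jaw dir 102.44 tilt [ 4.e-04  1.e-04 -1.e+00] q [ 0.05  0.69  1.63  0.    0.82 -1.74] F [0.13 0.36 0.76] op 0.0176 t 7.72
```

View pics/side4.png

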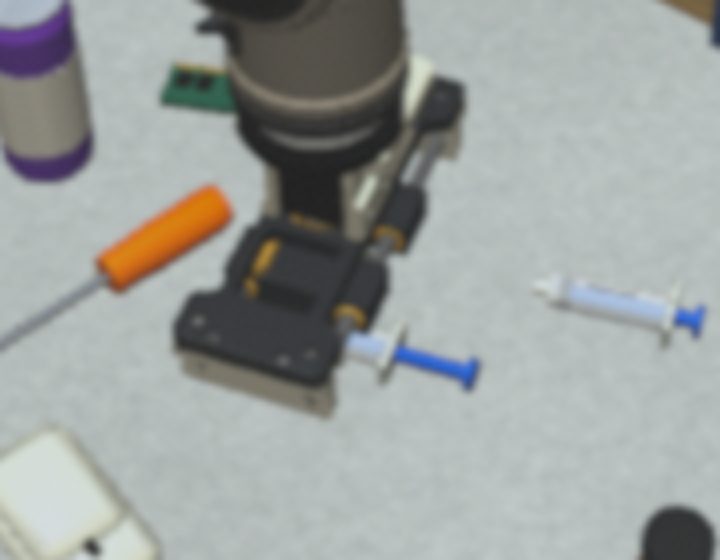

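```bash
python3 - <<'E'
from h import *
t=cv2.imread('pics/top3.png')
cv2.imwrite('pics/c5.png',cv2.resize(t[165:310,410:565],None,fx=4,fy=4,interpolation=cv2.INTER_CUBIC))
E
```

```text
(no output)
```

View pics/c5.png

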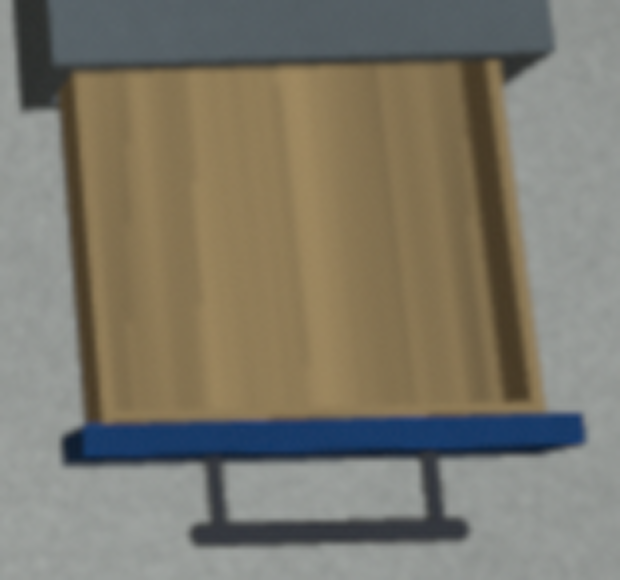

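Emit:
{"name": "move_arm", "arguments": {
  "increments": [
    [-0.03,0,0,0],
    [-0.12,0,0,0],
    [-0.27,0,0,0],
    [-0.3,0,0,0],
    [-0.3,0,0,0]
  ]
}}

```text
time: 8.4
tool_pos: [0.5643, 0.1057, 0.1241]
tool_rot: [-0.128, 1.569, 0.089]
contact_force: [0.1, 0.2, -0.6]
opening: 0.0174
```

```bash
python3 - <<'E'
from h import *
C=lambda x,y:(x/4+410-.4,y/4+165-.4)
a,b=onz('top',C(192,534),.039),onz('top',C(468,528),.039)
h=(a+b)/2;print(a,b,h,np.linalg.norm(a-b),np.degrees(np.arctan2((b-a)[0],-(b-a)[1])))
for q,z in [((86,425),.048),((545,412),.048),((62,85),.048),((503,62),.048)]: print('wall top outer',onz('top',C(*q),z).round(4))
for q,z in [((530,400),.022),((463,62),.022)]: print('right floor',onz('top',C(*q),z).round(4))
yaw=np.radians(-4.8);X=np.array([np.cos(yaw),np.sin(yaw)]);Y=np.array([-X[1],X[0]])
e=np.array([.444,-.2780])+.056*X
print('edge',e)
for l in(-.04,.04): print(l,(e+.098*X+l*Y).round(4))
E
python3 go.py .5935 -.3302 .13 -4.8
```

```text
[ 0.44860378 -0.21554553  0.039     ] [ 0.43853886 -0.33926859  0.039     ] [ 0.44357132 -0.27740706  0.039     ] 0.12413177518258192 -4.650793599574027
wall top outer [ 0.5018 -0.1736  0.048 ]
wall top outer [ 0.4861 -0.3801  0.048 ]
wall top outer [ 0.6634 -0.1883  0.048 ]
wall top outer [ 0.6521 -0.3959  0.048 ]
right floor [ 0.4949 -0.388   0.022 ]
right floor [ 0.6618 -0.3908  0.022 ]
edge [ 0.4998036  -0.28268596]
-0.04 [ 0.5941 -0.3307]
0.04 [ 0.6008 -0.251 ]
tcp [0.5643 0.1057 0.1241] jaw dir 102.44 tilt [ 2.1e-03  2.0e-04 -1.0e+00] q [ 0.05  0.53  1.53  0.    1.08 -1.74] F [ 0.07  0.24 -0.63] op 0.0174 t 8.4
shift [-0.0148 -1.08   -0.1636] twist 0.2874 dist 0.4369552255364985
```

Emit:
{"name": "move_arm", "arguments": {
  "increments": [
    [0,-0.12,-0.02,0.04],
    [-0.01,-0.27,-0.04,0.1],
    [-0.01,-0.42,-0.06,0.15],
    [-0.01,-0.57,-0.09,0.2],
    [-0.01,-0.72,-0.11,0.25]
  ]
}}

```text
time: 9.02
tool_pos: [0.5818, -0.1865, 0.1247]
tool_rot: [2.703, 1.567, 2.657]
contact_force: [1.6, 0.4, -1.0]
opening: 0.0179
```

```bash
python3 go.py .594 -.328 .12 -4.8
```

```text
tcp [ 0.5818 -0.1865  0.1247] jaw dir 87.33 tilt [-0.0037  0.002  -1.    ] q [-0.44  0.59  1.41  0.    1.14 -1.96] F [ 1.6   0.41 -0.97] op 0.0179 t 9.03
shift [ 0.011  -0.352   0.0471] twist 0.0355 dist 0.1421264060921063
```

Emit:
{"name": "move_arm", "arguments": {
  "increments": [
    [0.01,-0.15,0.02,0.02],
    [0.01,-0.27,0.04,0.035],
    [0.01,-0.34,0.047,0.035],
    [0.01,-0.345,0.047,0.035],
    [0.01,-0.345,0.047,0.035]
  ]
}}

```text
time: 9.65
tool_pos: [0.595, -0.3226, 0.1213]
tool_rot: [2.46, 1.567, 2.379]
contact_force: [-0.1, 0.5, -0.6]
opening: 0.0176
```

```bash
python3 - <<'E'
from h import *
s=robot.read_camera('side')[:,:,::-1]
cv2.imwrite('pics/side5.png',cv2.resize(s[40:230,240:480],None,fx=3,fy=3,interpolation=cv2.INTER_CUBIC))
E
python3 go.py .594 -.328 .06 -4.8
```

```text
tcp [ 0.5954 -0.3222  0.1219] jaw dir 85.39 tilt [-0.0018  0.0018 -1.    ] q [-0.61  0.71  1.19  0.    1.24 -2.1 ] F [ 0.46  0.5  -0.53] op 0.0173 t 9.7
shift [ 0.1546 -0.0149 -0.002 ] twist 0.0031 dist 0.062137300425534114
```

View pics/side5.png

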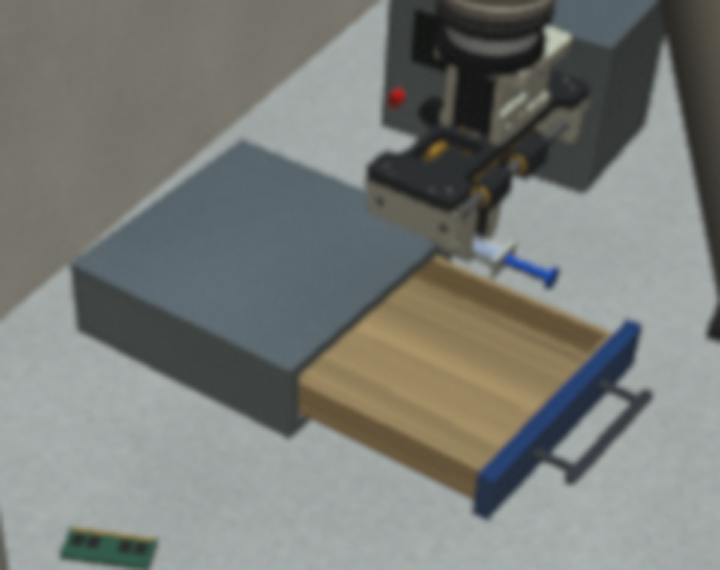

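Emit:
{"name": "move_arm", "arguments": {
  "increments": [
    [0.05,-0.014,-0.002,0.003],
    [0.12,-0.014,-0.002,0.003],
    [0.18,-0.014,-0.002,0.003],
    [0.21,-0.014,-0.002,0.003],
    [0.21,-0.014,-0.002,0.003]
  ]
}}

```text
time: 10.32
tool_pos: [0.5943, -0.3281, 0.0384]
tool_rot: [2.513, 1.569, 2.43]
contact_force: [0.9, 0.3, -0.9]
opening: 0.0177
```

```bash
python3 go.py .594 -.328 .0258 -4.8
```

```text
tcp [ 0.5943 -0.3281  0.0384] jaw dir 85.22 tilt [-0.0013  0.0011 -1.    ] q [-0.62  0.8   1.26  0.    1.08 -2.1 ] F [ 0.87  0.29 -0.95] op 0.0177 t 10.32
shift [ 0.0315  0.0003 -0.0008] twist 0.0003 dist 0.012610769428802938
```

Emit:
{"name": "move_arm", "arguments": {
  "increments": [
    [0.015,0,0,0],
    [0.025,0,0,0],
    [0.03,0,0,0],
    [0.03,0,0,0]
  ]
}}

```text
time: 10.82
tool_pos: [0.5944, -0.3293, 0.027]
tool_rot: [1.968, 1.571, 1.884]
contact_force: [-0.8, 0.6, -0.1]
opening: 0.0175
```

Emit:
{"name": "move_arm", "arguments": {
  "increments": [
    [0.003,0,0,0],
    [0.004,0,0,0],
    [0.004,0,0,0]
  ]
}}

```text
time: 11.2
tool_pos: [0.5945, -0.3293, 0.0254]
tool_rot: [1.1, 1.571, 1.016]
contact_force: [-0.2, -0.5, -0.1]
opening: 0.0179
```

Emit:
{"name": "move_arm", "arguments": {
  "increments": [
    [0.002,0,0,0],
    [0.002,0,0,0]
  ]
}}

```text
time: 11.45
tool_pos: [0.5947, -0.3293, 0.0252]
tool_rot: [-0.313, 1.57, -0.397]
contact_force: [-0.8, 0.2, 3.9]
opening: 0.0175
```

Emit:
{"name": "move_arm", "arguments": {
  "increments": [
    [0,0,0,0],
    [0,0,0,0],
    [0,0,0,0]
  ],
  "gripper": 0.55
}}

```text
time: 11.82
tool_pos: [0.5944, -0.3292, 0.0244]
tool_rot: [2.478, 1.57, 2.394]
contact_force: [-0.3, -0.3, 0.2]
opening: 0.0401
```

Contact felt (3.9 N) just before release, so it was laid. Rise and go to L.

Emit:
{"name": "move_arm", "arguments": {
  "increments": [
    [-0.04,0,0,0],
    [-0.14,0,0,0],
    [-0.26,0,0,0],
    [-0.28,0.1,-0.02,0],
    [-0.28,0.24,-0.05,0]
  ]
}}

```text
time: 12.45
tool_pos: [0.5833, -0.2325, 0.1392]
tool_rot: [-0.394, 1.566, -0.481]
contact_force: [0.1, 1.0, -0.7]
opening: 0.0413
```

```bash
python3 go.py .469 .2288 .12 -1.3
```

```text
tcp [ 0.5833 -0.2325  0.1392] jaw dir 85.02 tilt [ 0.0043 -0.0022 -1.    ] q [-0.5   0.6   1.35  0.    1.19 -1.99] F [ 0.13  1.02 -0.75] op 0.0413 t 12.45
shift [ 0.0442  1.1241 -0.385 ] twist -0.0613 dist 0.4756203397074404
```

Emit:
{"name": "move_arm", "arguments": {
  "increments": [
    [0,0.15,-0.05,-0.02],
    [0,0.3,-0.1,-0.04],
    [0,0.44,-0.15,-0.06],
    [0,0.58,-0.2,-0.06],
    [0,0.72,-0.25,-0.06]
  ]
}}

```text
time: 13.08
tool_pos: [0.5071, 0.0652, 0.1381]
tool_rot: [0.055, 1.568, 0.033]
contact_force: [0.1, 0.1, 0.3]
opening: 0.0412
```

```bash
python3 go.py .469 .2288 .1 -1.3
```

```text
tcp [0.5071 0.0652 0.1381] jaw dir 88.75 tilt [ 2.4e-03  1.0e-04 -1.0e+00] q [-0.02  0.41  1.69  0.    1.04 -1.57] F [0.12 0.13 0.28] op 0.0412 t 13.07
shift [ 0.095   0.4067 -0.1045] twist 0.0008 dist 0.17221501623788013
```

Emit:
{"name": "move_arm", "arguments": {
  "increments": [
    [0.01,0.15,-0.04,0],
    [0.05,0.28,-0.07,0],
    [0.09,0.39,-0.1,0],
    [0.09,0.4,-0.104,0],
    [0.09,0.4,-0.104,0]
  ]
}}

```text
time: 13.7
tool_pos: [0.4697, 0.2243, 0.1016]
tool_rot: [0.099, 1.569, 0.078]
contact_force: [-0.2, -0.5, 0.2]
opening: 0.0412
```

```bash
python3 - <<'E'
from h import *
t=robot.read_camera('top')[:,:,::-1];s=robot.read_camera('side')[:,:,::-1]
cv2.imwrite('pics/top6.png',cv2.resize(t[100:310,360:600],None,fx=3,fy=3,interpolation=cv2.INTER_CUBIC))
cv2.imwrite('pics/side6.png',cv2.resize(s[260:420,220:420],None,fx=3,fy=3,interpolation=cv2.INTER_CUBIC))
E
python3 go.py .469 .2288 .02 -1.3
```

```text
tcp [0.4701 0.2234 0.1016] jaw dir 88.69 tilt [ 1.6e-03  3.0e-04 -1.0e+00] q [ 0.3   0.47  1.71 -0.    0.96 -1.25] F [ 0.2   0.09 -0.04] op 0.0411 t 13.8
shift [ 0.2039  0.0133 -0.0033] twist -0.0002 dist 0.08174812684525358
```

View pics/top6.png

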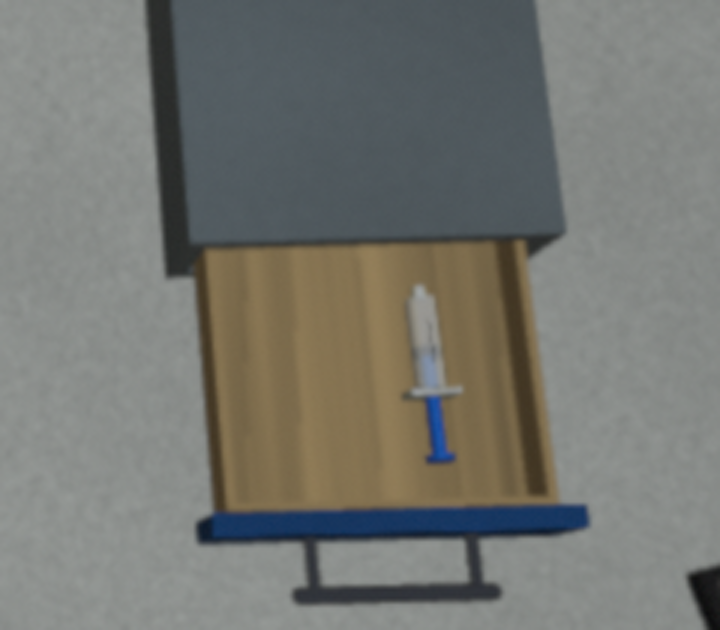

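View pics/side6.png

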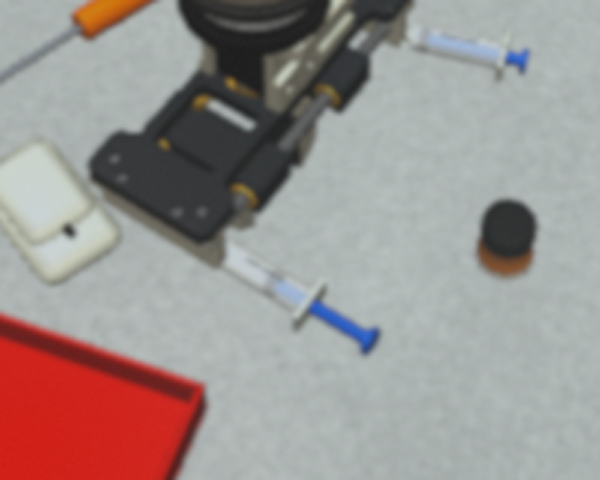

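Emit:
{"name": "move_arm", "arguments": {
  "increments": [
    [0.08,0.013,-0.003,0],
    [0.17,0.013,-0.003,0],
    [0.2,0.013,-0.003,0],
    [0.203,0.013,-0.003,0]
  ]
}}

```text
time: 14.3
tool_pos: [0.4686, 0.2289, 0.0196]
tool_rot: [-2.885, 1.57, -2.908]
contact_force: [-0.4, 0.2, 0.2]
opening: 0.0416
```

```bash
python3 go.py .469 .2288 .0035 -1.3
```

```text
tcp [0.4686 0.2289 0.0196] jaw dir 88.68 tilt [-3.e-04 -1.e-04 -1.e+00] q [ 0.31  0.6   1.77  0.    0.77 -1.24] F [-0.4   0.2   0.19] op 0.0416 t 14.3
shift [ 0.0402 -0.0001  0.0011] twist -0.0003 dist 0.016074510949756756
```

Emit:
{"name": "move_arm", "arguments": {
  "increments": [
    [0.025,0,0.001,0],
    [0.04,0,0.001,0],
    [0.04,0,0.001,0]
  ]
}}

```text
time: 14.68
tool_pos: [0.4684, 0.2296, 0.0033]
tool_rot: [-3.07, 1.57, -3.092]
contact_force: [0.2, -0.6, -0.2]
opening: 0.0416
```

Emit:
{"name": "move_arm", "arguments": {
  "increments": [
    [0,0,0,0],
    [0,0,0,0],
    [0,0,0,0],
    [0,0,0,0]
  ],
  "gripper": 1,
  "squeeze": 12
}}

```text
time: 15.18
tool_pos: [0.4686, 0.2297, 0.0037]
tool_rot: [0.574, 1.57, 0.553]
contact_force: [-0.9, -0.5, 0.9]
opening: 0.0176
```

```bash
python3 go.py
```

```text
tcp [0.4686 0.2297 0.0037] jaw dir 88.76 tilt [ 3.e-04  2.e-04 -1.e+00] q [ 0.31  0.62  1.78  0.    0.74 -1.24] F [-0.92 -0.48  0.86] op 0.0176 t 15.18
```

Emit:
{"name": "move_arm", "arguments": {
  "increments": [
    [-0.03,0,0,0],
    [-0.12,0,0,0],
    [-0.25,0,0,0],
    [-0.3,-0.06,0.02,0.01],
    [-0.3,-0.18,0.06,0.02]
  ]
}}

```text
time: 15.8
tool_pos: [0.4921, 0.1577, 0.1264]
tool_rot: [0.273, 1.565, 0.234]
contact_force: [1.4, -0.1, -0.9]
opening: 0.0176
```

```bash
python3 go.py .60 -.25 .12 -4.8
```

```text
tcp [0.4921 0.1577 0.1264] jaw dir 87.72 tilt [ 0.0053  0.0013 -1.    ] q [ 0.16  0.43  1.69  0.    1.01 -1.37] F [ 1.36 -0.13 -0.85] op 0.0176 t 15.8
shift [ 0.0162 -1.0079  0.3099] twist 0.0421 dist 0.42181944390016385
```

Emit:
{"name": "move_arm", "arguments": {
  "increments": [
    [0.01,-0.14,0.045,0.01],
    [0.01,-0.29,0.09,0.02],
    [0.01,-0.43,0.13,0.03],
    [0.01,-0.58,0.18,0.04],
    [0.01,-0.72,0.22,0.04]
  ]
}}

```text
time: 16.42
tool_pos: [0.567, -0.1366, 0.1204]
tool_rot: [-0.07, 1.57, -0.155]
contact_force: [1.4, -0.2, -0.2]
opening: 0.0177
```

```bash
python3 go.py .60 -.25 .12 -4.8
```

```text
tcp [ 0.567  -0.1366  0.1204] jaw dir 85.14 tilt [ 1.e-03 -2.e-04 -1.e+00] q [-0.37  0.55  1.51  0.    1.09 -1.85] F [ 1.38 -0.16 -0.22] op 0.0177 t 16.43
shift [ 0.0011 -0.2756  0.1063] twist -0.0011 dist 0.118142247572893
```

Emit:
{"name": "move_arm", "arguments": {
  "increments": [
    [0,-0.13,0.05,0],
    [0,-0.23,0.09,0],
    [0,-0.27,0.106,0],
    [0,-0.27,0.106,0],
    [0,-0.27,0.106,0]
  ]
}}

```text
time: 17.05
tool_pos: [0.5994, -0.2438, 0.1195]
tool_rot: [2.271, 1.57, 2.188]
contact_force: [-0.2, 0.5, -0.0]
opening: 0.0175
```

```bash
python3 go.py .60 -.25 .038 -4.8
```

```text
tcp [ 0.5994 -0.2438  0.1195] jaw dir 85.23 tilt [-7.e-04  1.e-03 -1.e+00] q [-0.5   0.66  1.3   0.    1.18 -1.99] F [-0.21  0.5  -0.03] op 0.0175 t 17.05
shift [ 0.2039 -0.0154  0.0029] twist 0.0005 dist 0.08178370429645807
```

Emit:
{"name": "move_arm", "arguments": {
  "increments": [
    [0.05,-0.013,0.002,0],
    [0.12,-0.013,0.002,0],
    [0.18,-0.013,0.002,0],
    [0.2,-0.013,0.002,0],
    [0.2,-0.013,0.002,0]
  ]
}}

```text
time: 17.68
tool_pos: [0.6002, -0.2498, 0.0396]
tool_rot: [2.375, 1.57, 2.292]
contact_force: [0.2, 0.3, 0.3]
opening: 0.0177
```

```bash
python3 go.py .60 -.25 .0255 -4.8
```

```text
tcp [ 0.6002 -0.2498  0.0396] jaw dir 85.23 tilt [-4.e-04  4.e-04 -1.e+00] q [-0.51  0.75  1.36  0.    1.03 -2.  ] F [0.17 0.26 0.26] op 0.0177 t 17.68
shift [ 0.0353 -0.0005 -0.0003] twist 0.0004 dist 0.014115085340915823
```

Emit:
{"name": "move_arm", "arguments": {
  "increments": [
    [0.015,0,0,0],
    [0.025,0,0,0],
    [0.032,0,0,0],
    [0.033,0,0,0]
  ]
}}

```text
time: 18.18
tool_pos: [0.6, -0.2509, 0.026]
tool_rot: [2.437, 1.57, 2.352]
contact_force: [0.1, -0.1, 0.2]
opening: 0.0177
```

Emit:
{"name": "move_arm", "arguments": {
  "increments": [
    [0.002,0,0,0],
    [0.003,0,0,0],
    [0.003,0,0,0]
  ]
}}

```text
time: 18.55
tool_pos: [0.6004, -0.251, 0.0257]
tool_rot: [-0.289, 1.57, -0.373]
contact_force: [-0.9, 1.2, 4.3]
opening: 0.0174
```

Contact at 4 N: release, rise.

Emit:
{"name": "move_arm", "arguments": {
  "increments": [
    [0,0,0,0],
    [0,0,0,0],
    [0,0,0,0]
  ],
  "gripper": 0.55
}}

```text
time: 18.92
tool_pos: [0.6, -0.2508, 0.0247]
tool_rot: [2.51, 1.57, 2.426]
contact_force: [0.2, -0.0, 0.3]
opening: 0.0401
```

Emit:
{"name": "move_arm", "arguments": {
  "increments": [
    [-0.04,0,0,0],
    [-0.14,0,0,0],
    [-0.26,0,0,0],
    [-0.28,0.08,-0.08,0],
    [-0.28,0.18,-0.18,0]
  ]
}}

```text
time: 19.55
tool_pos: [0.5348, -0.1731, 0.1393]
tool_rot: [-0.326, 1.566, -0.411]
contact_force: [0.2, 0.5, 0.1]
opening: 0.0412
```

```bash
python3 go.py .458 .0132 .11 17
```

```text
tcp [ 0.5348 -0.1731  0.1393] jaw dir 85.1 tilt [ 0.0043 -0.0019 -1.    ] q [-0.45  0.49  1.55  0.    1.1  -1.93] F [0.22 0.49 0.1 ] op 0.0412 t 19.55
shift [ 0.0715  0.4479 -0.2314] twist -0.3651 dist 0.20366302371347073
```

Emit:
{"name": "move_arm", "arguments": {
  "increments": [
    [0,0.13,-0.06,-0.13],
    [0.02,0.27,-0.14,-0.26],
    [0.07,0.4,-0.21,-0.36],
    [0.07,0.44,-0.23,-0.365],
    [0.07,0.44,-0.23,-0.365]
  ]
}}

```text
time: 20.18
tool_pos: [0.4575, 0.0112, 0.11]
tool_rot: [-0.395, 1.569, -0.095]
contact_force: [1.0, -0.1, -0.2]
opening: 0.0411
```

```bash
python3 - <<'E'
from h import *
t=robot.read_camera('top')[:,:,::-1];s=robot.read_camera('side')[:,:,::-1]
cv2.imwrite('pics/top7.png',cv2.resize(t[100:310,360:600],None,fx=3,fy=3,interpolation=cv2.INTER_CUBIC))
cv2.imwrite('pics/side7.png',s)
E
python3 go.py .458 .0132 .02 17
```

```text
tcp [0.4587 0.0096 0.11  ] jaw dir 107.07 tilt [ 2.3e-03 -5.0e-04 -1.0e+00] q [-0.15  0.36  1.86 -0.    0.91 -2.01] F [ 0.06 -0.58  0.46] op 0.041 t 20.27
shift [0.225  0.0094 0.0006] twist 0.0011 dist 0.09007578043824621
```

View pics/top7.png

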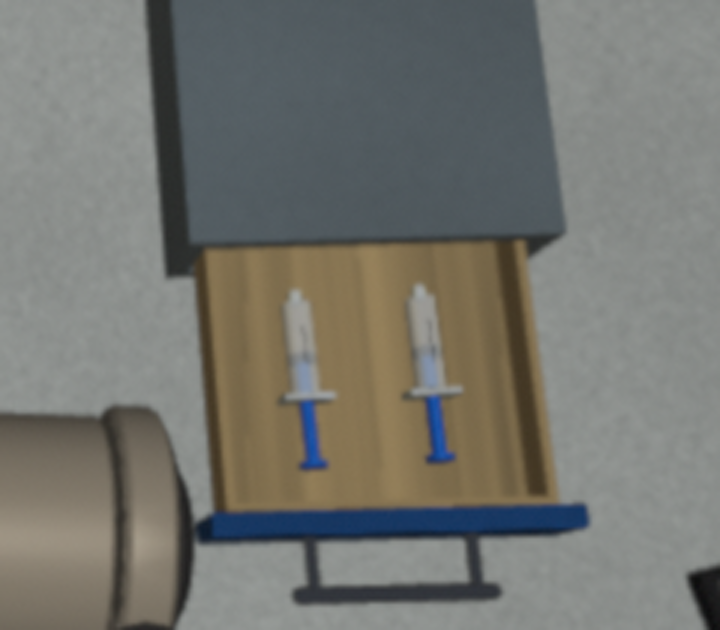

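View pics/side7.png

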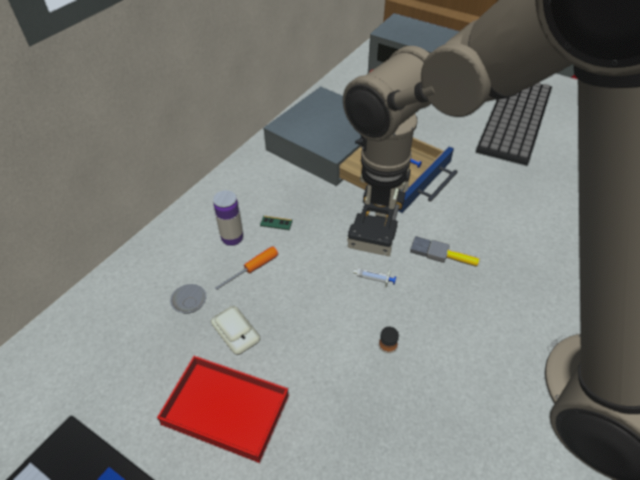

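Emit:
{"name": "move_arm", "arguments": {
  "increments": [
    [0.08,0.009,0,0],
    [0.18,0.009,0,0],
    [0.22,0.009,0,0],
    [0.223,0.009,0,0],
    [0.223,0.009,0,0]
  ]
}}

```text
time: 20.9
tool_pos: [0.4575, 0.0128, 0.0205]
tool_rot: [-0.415, 1.569, -0.118]
contact_force: [-0.1, 0.5, -0.1]
opening: 0.0411
```

```bash
python3 go.py .458 .0132 .0035 17
```

```text
tcp [0.4575 0.0128 0.0205] jaw dir 107.0 tilt [ 1.5e-03 -2.0e-04 -1.0e+00] q [-0.14  0.51  1.95  0.    0.68 -2.01] F [-0.08  0.49 -0.13] op 0.0411 t 20.9
shift [0.0425 0.0006 0.0014] twist -0.0 dist 0.01701201432842485
```

Emit:
{"name": "move_arm", "arguments": {
  "increments": [
    [0.025,0,0.001,0],
    [0.042,0,0.001,0],
    [0.042,0,0.001,0]
  ]
}}

```text
time: 21.28
tool_pos: [0.4565, 0.0137, 0.0026]
tool_rot: [2.616, 1.57, 2.914]
contact_force: [-0.2, -0.6, 0.2]
opening: 0.0411
```

Emit:
{"name": "move_arm", "arguments": {
  "increments": [
    [0,0,0,0],
    [0,0,0,0],
    [0,0,0,0],
    [0,0,0,0]
  ],
  "gripper": 1,
  "squeeze": 12
}}

```text
time: 21.78
tool_pos: [0.4571, 0.0137, 0.0032]
tool_rot: [-0.197, 1.57, 0.1]
contact_force: [-1.2, -0.3, 0.2]
opening: 0.0174
```

```bash
python3 go.py
```

```text
tcp [0.4571 0.0137 0.0032] jaw dir 107.06 tilt [ 5.e-04  0.e+00 -1.e+00] q [-0.14  0.55  1.96  0.    0.63 -2.01] F [-1.19 -0.35  0.23] op 0.0174 t 21.77
```

Emit:
{"name": "move_arm", "arguments": {
  "increments": [
    [-0.03,0,0,0],
    [-0.12,0,0,0],
    [-0.25,0,0,0],
    [-0.3,0.06,0.02,0.01],
    [-0.3,0.18,0.06,0.02]
  ]
}}

```text
time: 22.4
tool_pos: [0.4603, 0.0894, 0.1259]
tool_rot: [-0.282, 1.565, -0.009]
contact_force: [0.7, -1.2, -1.1]
opening: 0.0174
```

```bash
python3 - <<'E'
from h import *
cs=np.array([onz('side',q,.03)[:2] for q in [(195,357),(289,390),(261,459),(159,413)]]);print(cs.round(4),cs.mean(0))
E
python3 go.py .527 .386 .12 13.5
```

```text
[[0.6212 0.3528]
 [0.4479 0.3139]
 [0.4186 0.4282]
 [0.6012 0.4599]] [0.52220546 0.38870971]
tcp [0.4603 0.0894 0.1259] jaw dir 105.66 tilt [ 0.0055 -0.     -1.    ] q [ 0.03  0.35  1.82 -0.    0.96 -1.82] F [ 0.69 -1.22 -1.11] op 0.0174 t 22.4
shift [0.0157 0.6691 0.3606] twist 0.036 dist 0.3041014315615232
```

Emit:
{"name": "move_arm", "arguments": {
  "increments": [
    [0.01,0.13,0.07,0.01],
    [0.01,0.27,0.145,0.02],
    [0.01,0.41,0.22,0.03],
    [0.01,0.55,0.3,0.036],
    [0.01,0.66,0.355,0.036]
  ]
}}

```text
time: 23.02
tool_pos: [0.5233, 0.3846, 0.1199]
tool_rot: [0.261, 1.57, 0.501]
contact_force: [1.4, 0.5, -0.1]
opening: 0.0175
```

```bash
python3 go.py .526 .386 .09 13.5
```

```text
tcp [0.5233 0.3846 0.1199] jaw dir 103.74 tilt [ 7.e-04  4.e-04 -1.e+00] q [ 0.52  0.66  1.3  -0.    1.19 -1.29] F [ 1.36  0.48 -0.1 ] op 0.0175 t 23.02
shift [0.0748 0.0017 0.0074] twist 0.0039 dist 0.0300663999047074
```

Emit:
{"name": "move_arm", "arguments": {
  "increments": [
    [0.02,0,0.005,0.004],
    [0.07,0,0.005,0.004],
    [0.14,0,0.005,0.004],
    [0.2,0,0.005,0.004],
    [0.22,0,0.005,0.004]
  ]
}}

```text
time: 23.65
tool_pos: [0.5242, 0.3811, 0.0298]
tool_rot: [-2.819, 1.567, -2.585]
contact_force: [1.0, 0.2, -0.5]
opening: 0.0171
```

```bash
python3 go.py .526 .386 .0073 13.5;python3 - <<'E'
from h import *
s=robot.read_camera('side')[:,:,::-1]
cv2.imwrite('pics/side8.png',cv2.resize(s[300:480,120:340],None,fx=3,fy=3,interpolation=cv2.INTER_CUBIC))
E
```

```text
tcp [0.5242 0.3811 0.0298] jaw dir 103.41 tilt [-0.003  -0.0018 -1.    ] q [ 0.51  0.76  1.37 -0.    1.01 -1.29] F [ 0.96  0.16 -0.55] op 0.0171 t 23.65
shift [0.0563 0.0109 0.0073] twist -0.0016 dist 0.023103635542315898
```

View pics/side8.png

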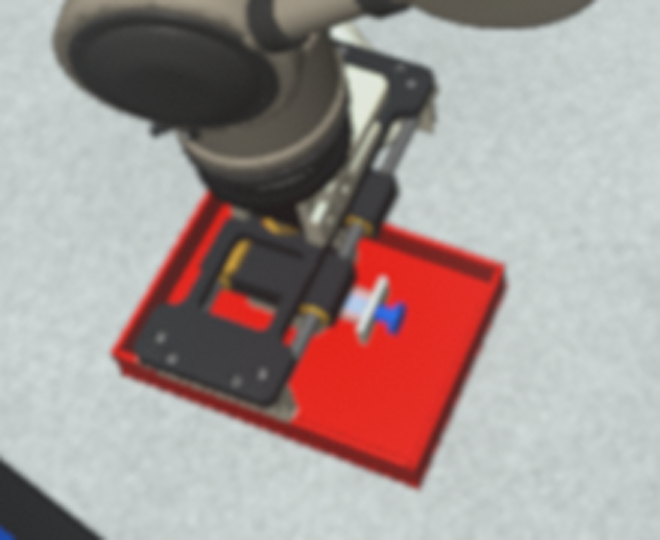

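Emit:
{"name": "move_arm", "arguments": {
  "increments": [
    [0.02,0.006,0.003,0],
    [0.04,0.006,0.003,0],
    [0.05,0.006,0.003,0],
    [0.053,0.006,0.003,0]
  ]
}}

```text
time: 24.2
tool_pos: [0.5257, 0.3854, 0.0097]
tool_rot: [-3.04, 1.571, -2.805]
contact_force: [0.1, 0.8, 0.2]
opening: 0.0176
```

Emit:
{"name": "move_arm", "arguments": {
  "increments": [
    [0.002,0,0,0],
    [0.003,0,0,0],
    [0.003,0,0,0]
  ]
}}

```text
time: 24.58
tool_pos: [0.5258, 0.3854, 0.0088]
tool_rot: [0.377, 1.571, 0.612]
contact_force: [-0.9, 0.5, -0.6]
opening: 0.0176
```

Emit:
{"name": "move_arm", "arguments": {
  "increments": [
    [0.003,0,0,0],
    [0.004,0,0,0],
    [0.004,0,0,0]
  ]
}}

```text
time: 24.95
tool_pos: [0.5258, 0.3854, 0.0073]
tool_rot: [0.517, 1.571, 0.752]
contact_force: [-0.2, -0.2, 1.3]
opening: 0.0174
```

Emit:
{"name": "move_arm", "arguments": {
  "increments": [
    [0.001,0,0,0],
    [0.001,0,0,0]
  ]
}}

```text
time: 25.2
tool_pos: [0.5258, 0.3854, 0.0072]
tool_rot: [0.314, 1.57, 0.549]
contact_force: [-1.6, -1.5, 5.5]
opening: 0.0179
```

Emit:
{"name": "move_arm", "arguments": {
  "increments": [
    [0,0,0,0],
    [0,0,0,0],
    [0,0,0,0]
  ],
  "gripper": 0.6
}}

```text
time: 25.58
tool_pos: [0.5257, 0.3853, 0.0064]
tool_rot: [3.12, 1.571, -2.929]
contact_force: [0.5, 0.3, -0.9]
opening: 0.0358
```

Emit:
{"name": "move_arm", "arguments": {
  "increments": [
    [-0.04,0,0,0],
    [-0.14,0,0,0],
    [-0.28,0,0,0],
    [-0.35,-0.06,-0.04,0],
    [-0.35,-0.18,-0.12,0]
  ]
}}

```text
time: 26.2
tool_pos: [0.4976, 0.3052, 0.1507]
tool_rot: [0.193, 1.562, 0.43]
contact_force: [0.5, -1.6, -0.8]
opening: 0.0366
```

```bash
python3 go.py .40 -.15 .15 -4.8
```

```text
tcp [0.4976 0.3052 0.1507] jaw dir 103.58 tilt [ 0.0079  0.0036 -1.    ] q [ 0.42  0.51  1.48  0.    1.15 -1.39] F [ 0.54 -1.59 -0.78] op 0.0366 t 26.2
shift [-0.0044 -1.0489 -0.5044] twist 0.3063 dist 0.4655518226300568
```

Emit:
{"name": "move_arm", "arguments": {
  "increments": [
    [0,-0.13,-0.04,0.05],
    [0,-0.27,-0.09,0.1],
    [0,-0.41,-0.14,0.17],
    [0,-0.55,-0.2,0.23],
    [0,-0.68,-0.26,0.3]
  ],
  "gripper": 1
}}

```text
time: 26.82
tool_pos: [0.4579, 0.0135, 0.1479]
tool_rot: [-0.053, 1.568, -0.135]
contact_force: [1.0, -0.1, -0.0]
opening: 0.0004
```

```bash
python3 go.py .408 -.2745 .14 -4.8
```

```text
tcp [0.4579 0.0135 0.1479] jaw dir 85.32 tilt [ 2.4e-03 -3.0e-04 -1.0e+00] q [-0.14  0.31  1.82  0.    1.01 -1.63] F [ 0.97 -0.11 -0.04] op 0.0004 t 26.82
shift [ 0.0198 -0.7278 -0.0658] twist 0.002 dist 0.29243133311714253
```

Emit:
{"name": "move_arm", "arguments": {
  "increments": [
    [0,-0.14,-0.02,0],
    [0,-0.28,-0.04,0],
    [0,-0.43,-0.05,0],
    [0,-0.57,-0.065,0],
    [0.01,-0.7,-0.065,0]
  ]
}}

```text
time: 27.45
tool_pos: [0.4096, -0.264, 0.1442]
tool_rot: [-0.6, 1.568, -0.68]
contact_force: [1.5, 0.3, 0.4]
opening: 0.0004
```

```bash
python3 go.py .406 -.2745 .10 -4.8;python3 - <<'E'
from h import *
s=robot.read_camera('side')[:,:,::-1]; cv2.imwrite('pics/side9.png',s)
t=robot.read_camera('top')[:,:,::-1]; cv2.imwrite('pics/top9.png',t)
E
```

```text
tcp [ 0.4096 -0.264   0.1442] jaw dir 85.41 tilt [ 0.0021 -0.0017 -1.    ] q [-0.73  0.36  1.75  0.    1.03 -2.22] F [1.51 0.27 0.37] op 0.0004 t 27.45
shift [ 0.1104 -0.0268 -0.0071] twist 0.0035 dist 0.04554737453878804
```

View pics/side9.png

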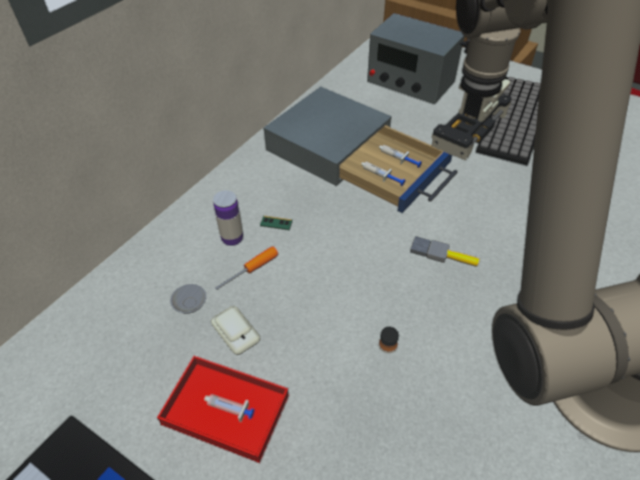

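View pics/top9.png

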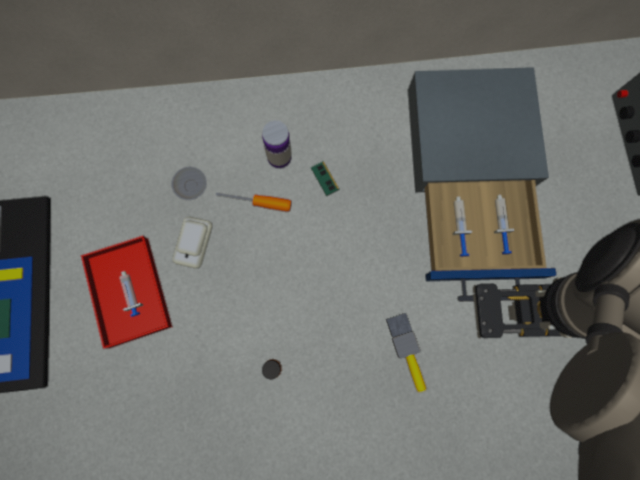

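Emit:
{"name": "move_arm", "arguments": {
  "increments": [
    [0.03,-0.026,-0.007,0.003],
    [0.1,-0.026,-0.007,0.003],
    [0.2,-0.026,-0.007,0.003],
    [0.27,-0.026,-0.007,0.003],
    [0.28,-0.026,-0.007,0.003]
  ]
}}

```text
time: 28.18
tool_pos: [0.4053, -0.2699, 0.0291]
tool_rot: [2.444, 1.567, 2.363]
contact_force: [0.2, 0.4, -0.5]
opening: 0.0004
```

```bash
python3 go.py .58 -.289 .031 -4.8
```

```text
tcp [ 0.4053 -0.2699  0.0291] jaw dir 85.36 tilt [-0.003  0.003 -1.   ] q [-0.75  0.54  1.86  0.    0.75 -2.24] F [ 0.23  0.39 -0.51] op 0.0004 t 28.18
shift [-0.0063 -0.0123  0.439 ] twist 0.0027 dist 0.17570353709481762
```

Emit:
{"name": "move_arm", "arguments": {
  "increments": [
    [0,-0.002,0.01,0.003],
    [0,-0.004,0.03,0.003],
    [0,-0.006,0.055,0.003],
    [0,-0.008,0.085,0.003],
    [0,-0.008,0.115,0.003]
  ]
}}

```text
time: 28.8
tool_pos: [0.4529, -0.2789, 0.0308]
tool_rot: [-0.57, 1.57, -0.656]
contact_force: [-1.8, -0.9, 0.4]
opening: 0.0005
```

Emit:
{"name": "move_arm", "arguments": {
  "increments": [
    [0,0,0.03,0],
    [0,0,0.06,0],
    [0,0,0.09,0],
    [0,0,0.12,0],
    [0,0,0.15,0]
  ]
}}

```text
time: 29.42
tool_pos: [0.5124, -0.2838, 0.0306]
tool_rot: [2.08, 1.57, 1.995]
contact_force: [-1.3, 1.0, 1.3]
opening: 0.0006
```

```bash
python3 go.py .593 -.289 .031 -4.8
```

```text
tcp [ 0.5124 -0.2838  0.0306] jaw dir 85.1 tilt [-2.e-04  3.e-04 -1.e+00] q [-0.64  0.67  1.58  0.    0.9  -2.12] F [-1.31  1.04  1.26] op 0.0006 t 29.43
shift [-0.0012  0.0042  0.2019] twist -0.0017 dist 0.08077937815702166
```

Emit:
{"name": "move_arm", "arguments": {
  "increments": [
    [0,0,0.03,0],
    [0,0,0.06,0],
    [0,0,0.09,0],
    [0,0,0.12,0],
    [0,0,0.14,0]
  ]
}}

```text
time: 30.05
tool_pos: [0.5683, -0.2887, 0.0305]
tool_rot: [-0.117, 1.571, -0.202]
contact_force: [-0.8, 0.4, 0.4]
opening: 0.0005
```

Emit:
{"name": "move_arm", "arguments": {
  "increments": [
    [0,0,0.015,0],
    [0,0,0.03,0],
    [0,0,0.04,0],
    [0,0,0.04,0]
  ]
}}

```text
time: 30.55
tool_pos: [0.5839, -0.2903, 0.0308]
tool_rot: [-0.428, 1.57, -0.513]
contact_force: [-0.1, -0.3, 0.3]
opening: 0.0004
```

Emit:
{"name": "move_arm", "arguments": {
  "increments": [
    [0,0,0.005,0],
    [0,0,0.01,0],
    [0,0,0.015,0],
    [0,0,0.015,0]
  ]
}}

```text
time: 31.05
tool_pos: [0.5895, -0.2907, 0.0307]
tool_rot: [-0.498, 1.571, -0.583]
contact_force: [-1.7, -0.4, -0.3]
opening: 0.0003
```

Emit:
{"name": "move_arm", "arguments": {
  "increments": [
    [0,0,0.005,0],
    [0,0,0.01,0],
    [0,0,0.01,0]
  ]
}}

```text
time: 31.42
tool_pos: [0.5898, -0.2907, 0.0306]
tool_rot: [2.983, 1.563, 2.897]
contact_force: [-15.4, 1.1, 9.7]
opening: 0.0006
```

Emit:
{"name": "move_arm", "arguments": {
  "increments": [
    [0,0,-0.02,0],
    [0,0,-0.06,0],
    [0,0,-0.1,0],
    [-0.1,0,-0.15,0],
    [-0.25,0,-0.2,0]
  ]
}}

```text
time: 32.05
tool_pos: [0.5127, -0.2832, 0.1293]
tool_rot: [2.407, 1.567, 2.321]
contact_force: [0.7, -0.8, 1.1]
opening: 0.0003
```

Emit:
{"name": "move_arm", "arguments": {
  "increments": [
    [-0.1,0.1,-0.1,0],
    [-0.15,0.25,-0.1,0],
    [-0.15,0.4,-0.1,0],
    [-0.15,0.4,-0.1,0]
  ]
}}

```text
time: 32.55
tool_pos: [0.488, -0.1176, 0.1908]
tool_rot: [0.311, 1.569, 0.23]
contact_force: [0.2, -0.6, -0.1]
opening: 0.0008
```

```bash
python3 go.py;python3 - <<'E'
from h import *
s=robot.read_camera('side')[:,:,::-1]; cv2.imwrite('pics/sidea.png',s)
t=robot.read_camera('top')[:,:,::-1]; cv2.imwrite('pics/topa.png',t)
E
```

```text
tcp [ 0.488  -0.1176  0.1908] jaw dir 85.38 tilt [ 2.2e-03  5.0e-04 -1.0e+00] q [-0.39  0.33  1.64  0.    1.16 -1.88] F [ 0.23 -0.64 -0.13] op 0.0008 t 32.55
```

View pics/sidea.png

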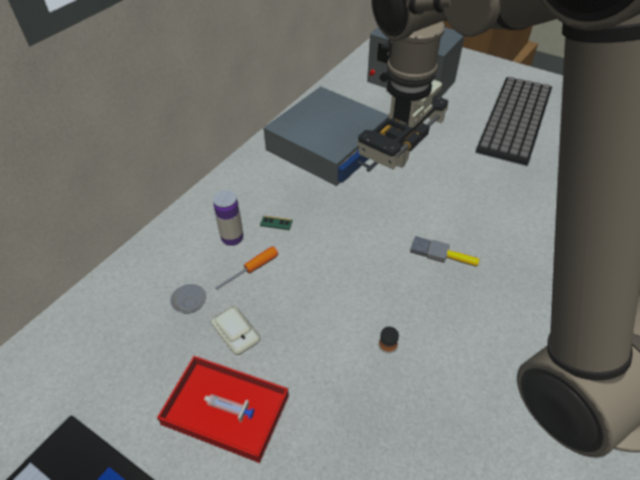

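View pics/topa.png

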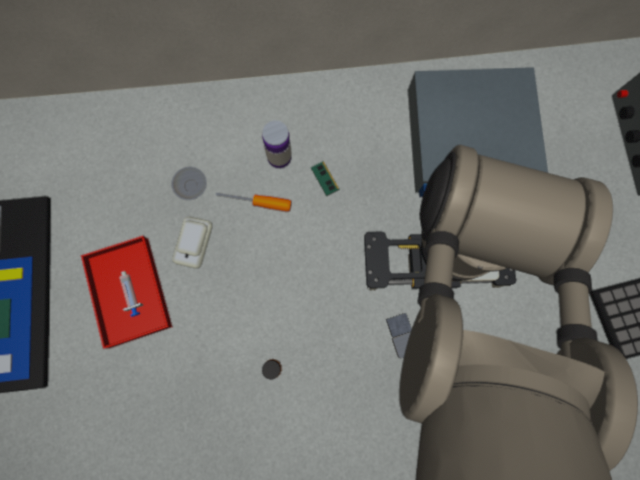

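Move clear further to see the drawer front.

Emit:
{"name": "move_arm", "arguments": {
  "increments": [
    [0,0.15,0,0],
    [0,0.3,0,0],
    [0,0.45,0,0],
    [0,0.55,0,0],
    [0,0.55,0,0]
  ]
}}

```text
time: 33.28
tool_pos: [0.5071, 0.0989, 0.1894]
tool_rot: [1.586, 1.571, 1.503]
contact_force: [-0.2, -0.7, -0.3]
opening: 0.0006
```

```bash
python3 - <<'E'
from h import *
t=robot.read_camera('top')[:,:,::-1]; cv2.imwrite('pics/topb.png',cv2.resize(t[60:230,400:560],None,fx=3.5,fy=3.5,interpolation=cv2.INTER_CUBIC))
s=robot.read_camera('side')[:,:,::-1]; cv2.imwrite('pics/sideb.png',cv2.resize(s[80:190,260:420],None,fx=5,fy=5,interpolation=cv2.INTER_CUBIC))
E
```

```text
(no output)
```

View pics/topb.png

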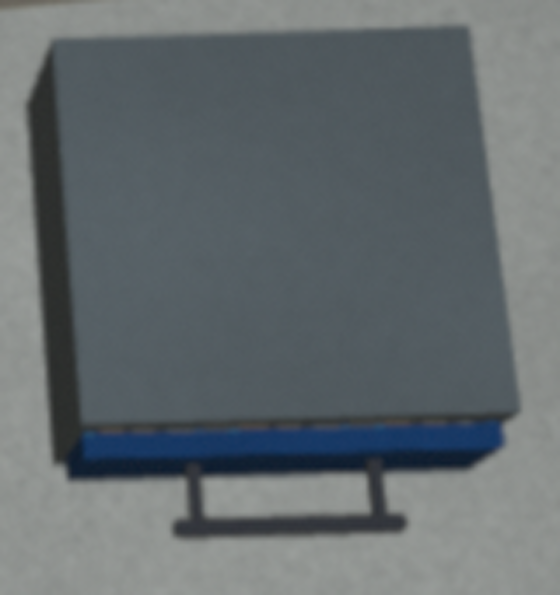

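View pics/sideb.png

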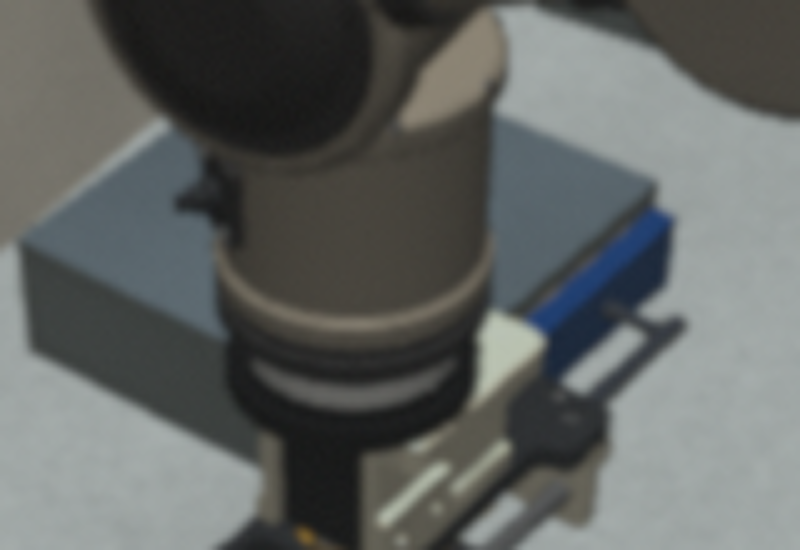

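```bash
python3 - <<'E'
from h import *
C=lambda x,y:(x/3.5+400-.36,y/3.5+60-.36)
a,b=onz('top',C(175,529),.039),onz('top',C(407,522),.039);h=(a+b)/2
print(h,'travel from open',np.linalg.norm(h[:2]-[.44357,-.27741]))
print('unit edge mid',onz('top',C(300,418),.070),'panel back edge',onz('top',C(300,429),.056),'panel front top',onz('top',C(300,458),.056), 'brown at .048',onz('top',C(300,425),.048))
E
```

```text
[ 0.60757543 -0.29118268  0.039     ] travel from open 0.16458270450045714
unit edge mid [ 0.65766619 -0.29392763  0.07      ] panel back edge [ 0.65585288 -0.29881778  0.056     ] panel front top [ 0.63984289 -0.29585258  0.056     ] brown at .048 [ 0.66048541 -0.30266055  0.048     ]
```

```bash
python3 -c "
from cell import robot
print(robot.hand_in())"
```

```text
the job is handed in; nothing more can be done
None
```

I opened the drawer to its stop and laid the two full syringes (plungers drawn out) flat and side by side on its floor. The used-up one is flat in the red tray. I then pushed the drawer shut on its handle and handed in at about 33 s.

**Syringes:** The last pictures before closing showed both full ones flat in the drawer with plungers still out, and the used one in the tray with its plunger still in. Each was set down until I felt light contact (about 4 to 6 N) before release. I could not see the two in the drawer after it closed.

**Drawer:** It met a hard stop at about 15 N (18 N resultant). The top view gave 164.6 mm of travel against the full 165 mm. A sliver of about 2 mm is still visible between the drawer front and the unit. I put it down to the unit's design and the 2 mm calibration error, but did not check it further.

**Bench:** The other items looked unmoved in the pictures. The highest contact force I read was about 24 N, at the drawer's outer stop, and the arm was clear of everything at hand-in.

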